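# Issue one short can from the bar's can dispenser

## Task

Get one short can ready for pick-up: with the fingertips, press down the rubber pad at the rear end of the rocker on the dispenser of the short cans, so that the gate at the other end lifts and the front can rolls down to the front lip, then let the rocker come fully back up so that the next can rolls up to the shut gate. Issue only that one can, without touching any can, and leave the dispenser of the tall cans and the things standing about alone.

Things in the scene. Friction and masses are not known exactly. Their poses are not given: they have to be found in the camera images.
- short_dispenser: gravity dispenser of the short 150 ml mini cans, fixed: open steel chute on legs, 270 mm long, 113 mm wide over the rocker arms, falling at 0.157 rad towards the robot. Origin: on the counter below the front can's place (chute floor 45 mm above it). x: level, along the chute, uphill, away from the robot; y across it; z up. Centre of a can at the shut gate: x = -4, z = 71 mm; of an issued can at the front lip: x = -88, z = 57
- short_rocker (a joint): rocker of the short-can dispenser, rad: two dark steel side arms on a hinge, gate at the front, pad at the rear. 0 = at rest, gate down; grows as the pad is pressed, to the stop at 0.38. From about 0.3 the front can is free, while a finger rises through the chute floor and keeps the second can back. A spring brings it back to 0; about 3 to 6 N on the pad reach the stop
- short_pad (a point): black rubber pad, 44 mm along the chute, 64 across, 6 thick, on the cross bar at the rear, uphill end of the short-can rocker. Point: centre of its top face, at rest x = 168, z = 134 mm in the dispenser's frame, rising 0.2 rad to the rear. It turns about the hinge with the rocker: at the stop 40 mm lower, 9 mm farther to the rear, sloping 0.18 rad down to the rear
- short_hinge (a point): point on the hinge axis (dispenser's y direction) of the short-can rocker, in mid-chute, at x = 68, z = 92 mm in the dispenser's frame
- short_gate (a point): middle of the lower edge of the gate plate (3 mm thick, 43 mm high) at the front end of the short-can rocker; it rises about 40 mm when the pad is pressed to the stop
- short_can1: front can, behind the gate of the short-can dispenser: drinks can of 53 mm diameter and 88 mm length, 170 g, white sleeve with a grey band at each end, bare aluminium ends, lying across the chute. Origin: its centre; own y: its axis
- short_can2: second can of the short-can dispenser: drinks can of 53 mm diameter and 88 mm length, 170 g, white sleeve with a grey band at each end, bare aluminium ends, lying across the chute. Origin: its centre; own y: its axis
- short_can3: third can of the short-can dispenser: drinks can of 53 mm diameter and 88 mm length, 170 g, white sleeve with a grey band at each end, bare aluminium ends, lying across the chute. Origin: its centre; own y: its axis
- tall_dispenser: gravity dispenser of the tall 250 ml slim cans, fixed: open steel chute on legs, 270 mm long, 159 mm wide over the rocker arms, falling at 0.157 rad towards the robot. Origin: on the counter below the front can's place (chute floor 45 mm above it). x: level, along the chute, uphill, away from the robot; y across it; z up. Centre of a can at the shut gate: x = -4, z = 71 mm; of an issued can at the front lip: x = -88, z = 57
- tall_rocker (a joint): rocker of the tall-can dispenser, rad: two dark steel side arms on a hinge, gate at the front, pad at the rear. 0 = at rest, gate down; grows as the pad is pressed, to the stop at 0.38. From about 0.3 the front can is free, while a finger rises through the chute floor and keeps the second can back. A spring brings it back to 0; about 3 to 6 N on the pad reach the stop
- tall_pad (a point): black rubber pad, 44 mm along the chute, 64 across, 6 thick, on the cross bar at the rear, uphill end of the tall-can rocker. Point: centre of its top face, at rest x = 168, z = 134 mm in the dispenser's frame, rising 0.2 rad to the rear. It turns about the hinge with the rocker: at the stop 40 mm lower, 9 mm farther to the rear, sloping 0.18 rad down to the rear
- tall_hinge (a point): point on the hinge axis (dispenser's y direction) of the tall-can rocker, in mid-chute, at x = 68, z = 92 mm in the dispenser's frame
- tall_gate (a point): middle of the lower edge of the gate plate (3 mm thick, 43 mm high) at the front end of the tall-can rocker; it rises about 40 mm when the pad is pressed to the stop
- tall_can1: front can, behind the gate of the tall-can dispenser: drinks can of 53 mm diameter and 134 mm length, 275 g, white sleeve with a grey band at each end, bare aluminium ends, lying across the chute. Origin: its centre; own y: its axis
- tall_can2: second can of the tall-can dispenser: drinks can of 53 mm diameter and 134 mm length, 275 g, white sleeve with a grey band at each end, bare aluminium ends, lying across the chute. Origin: its centre; own y: its axis
- tall_can3: third can of the tall-can dispenser: drinks can of 53 mm diameter and 134 mm length, 275 g, white sleeve with a grey band at each end, bare aluminium ends, lying across the chute. Origin: its centre; own y: its axis
- tamper: steel coffee tamper standing on its 58 mm base, 94 mm tall, loose; origin: centre of its underside
- pitcher: steel milk pitcher, 84 mm across, 105 mm tall, with a handle, loose; origin: centre of its underside
- cup_stack: stack of upturned paper cups, 86 mm across, 130 mm tall, loose; origin: centre of its underside
Not all that is in view belongs to the job. Leave any pink, purple or turquoise look-alike of the short_can3 alone.

How it is judged:
By the outcome, as a careful person would: the job done as asked, in the order asked, and still so for the second after the job is handed in, with the robot touching nothing.
It also fails if it takes over 35 s, if anything falls off the work surface, if the arm or the gripper's body presses on something with over 40 N, if the wrist force passes 120 N, or if a joint passes its speed limit or range.

## Robot

A 6-joint arm with a two-finger parallel gripper is mounted at the origin on the work surface. World frame = base frame: x ahead of the robot, y to its left, z up, the work surface at z = 0. Lengths are in m, angles in rad, forces in N, time in s.
With the tool pointing down it reaches from about 0.375 to 0.975 m from the base axis. Payload 3.8 kg.
Tool frame: the origin (TCP) lies at the very end of the fingers, on their centre line; the grasp point (between the pads) lies 19 mm behind it; z points along the fingers, y is the line along which they close (so a half turn about z gives the same grasp; the last joint's range is limited). The gripper opens to 85 mm and grips with 20 to 120 N. Pads are 22 mm wide; open, the fingers measure 114 mm over their backs; the gripper's body (76 mm by 85 mm) begins 54 mm behind the grasp point. The pads swing forward as they close: fully open they stand 13 mm farther back than shut.
Start: joints at [-1.218, 0.264, 1.604, -0, 1.274, -0.037], TCP at [0.256, -0.624, 0.231] pointing down, gripper open.
Joint ranges: [-2.63, 2.63], [-0.94, 2.18], [0.31, 2.57], [-1.31, 4.45], [0, 2.66], [-2.55, 2.55]. Speed limits (rad/s): [2.57, 2.57, 3.14, 3.14, 3.14, 3.14].

## Interface

Orientations are given as a rotation vector (axis times angle).
In Python, from workcell import monitor, viewer, workorder gives the robot as it stands.
- The arm moves only by the tool jog_arm, never from a script. Its argument "commands" is a list of rows, each an object with "travel": the shift along the tool's x, y, z in mm, a list of three; "rot": the turn, a rotation vector about the tool's x, y, z in degrees, a list of three; "claw": the closure in counts, from 0 (fully open) to 255 (shut). A call has exactly 5 rows; each row shifts and turns the commanded pose from where the row before left it, along the tool's axes as they then stand; what a row does not reach is not made up. A row lasts 1/10 s, in which the tool goes at most 50 mm and 8.59 degrees, less where a joint would pass 70% of its speed; a pose out of reach is approached as far as the arm can. A call is refused whole if a number of a shift passes 50 or a number of a turn 8.59, either way. A call with a gripper value outside its range is refused whole. The fingers move at their own pace and stop on an object; "force" is the grip in N (left out, the last holds). Time passes only in rows, so rows that do not move let the fingers close, or fill a call up. It gives the time, the measured TCP pose, the force, the opening and the grip force at its end, in the units of the state.
- monitor.read_state(): the state, without advancing time (a new reading comes with each control period).
- viewer.read_camera(name): name is "side" or "top" or "wrist"; returns a dict with "color" (480x640x3 uint8, blue, green, red), "camera_matrix" (3x3 intrinsics, pixels), "k1" (the pictures are not rectified: a ray, as slopes to the right and down, at radius r is drawn at 1 + k1 r^2 times it, then the intrinsics apply), "R" (3x3) and "t" (3): a world point X has camera coordinates R X + t. Camera axes: x right, y down, z forward; pixel columns grow to the right and rows downward; lengths in m; the calibration is good to about 2 mm. A picture is of the moment at which its call begins. There is no depth.
- workorder.finish_job(): hands the job in; it is judged then, once.
The state is a dict: "time": time; "q": joint angles; "joint_vel": joint speeds; "joint_torque": joint torques, N m; "tool_pos": TCP position; "tcp_rot": TCP orientation; "wrist_force": force on the tool from outside, world axes, zero at the start; "torque": the same for the moment, N m; "width": opening from 0.0 (shut) to 1.0 (fully open); "grip_force": force on a finger pad.
Only numpy, scipy, OpenCV 4.12 (cv2) and the standard library are available. Lean on these libraries where they do the work, as an engineer would, in place of code of your own. Each camera call takes 0.05 s, during which the arm holds its last target. There are 200 camera calls.

## Working session

There is one attempt and no reset: what is moved stays moved. The work goes in short steps, Python scripts to look and compute and a tool call to move; the robot and the scene stay as the last step left them, time stands still between calls to the robot, and variables do not carry over. Pictures are saved under pics/ and viewed, at most 10 in all, crops included, and the job is handed in when it is done.

Besides the shell and the picture viewer there is one more tool, called after "Emit:" as a command line: name --argument value ..., lists and objects as JSON in quotes. jog_arm: Moves the arm, as the interface text tells. Its arguments: {"type":"object","properties":{"commands":{"type":"array","items":{"type":"object","properties":{"travel":{"type":"array","items":{"type":"number"}},"rot":{"type":"array","items":{"type":"number"}},"claw":{"type":"number"}}}},"force":{"type":"number"}},"required":["commands"]}

```bash
mkdir -p pics; cat > h.py <<'E'
import numpy as np, cv2
from workcell import monitor, viewer, workorder
def snap(n,f):
    c=viewer.read_camera(n); cv2.imwrite('pics/'+f,c['color']); np.savez('pics/'+f+'.npz',**{k:np.array(c[k]) for k in c}); return c
def load(f): return np.load('pics/'+f+'.npz')
def ray(c,uv):
    K=c['camera_matrix']; d=np.array([float(c['k1']),0,0,0])
    p=cv2.undistortPoints(np.array([[uv]],float),K,d)[0,0]
    R=c['R']; return -R.T@c['t'], R.T@np.array([p[0],p[1],1])
def onz(c,uv,z):
    o,d=ray(c,uv); return o+d*(z-o[2])/d[2]
def proj(c,X):
    return cv2.projectPoints(np.array(X,float).reshape(-1,1,3),cv2.Rodrigues(c['R'])[0],c['t'],c['camera_matrix'],np.array([float(c['k1']),0,0,0]))[0][:,0]
E
python3 - <<'E'
from h import *
for n in ('side','top'):
    c=snap(n,n+'0.png'); print(n,c['t'],(-c['R'].T@c['t']))
print(monitor.read_state())
E
```

```text
side [0.52379221 0.17008536 1.49001096] [0.26218834 0.93188314 1.25947253]
top [0.0349903  0.55378583 1.30006853] [ 0.33629932 -0.00853054  1.3729207 ]
{'time': 0.1, 'q': array([-1.21790169e+00,  2.64732711e-01,  1.60525823e+00, -2.29190009e-05,
        1.27373530e+00, -3.68893761e-02]), 'joint_vel': array([ 0.00162445, -0.00063954, -0.00317852, -0.00247934,  0.00122942,
        0.00018274]), 'joint_torque': array([ 9.13492877e-04, -5.16706395e+01, -3.68589842e+01, -5.08160520e-05,
        6.20447725e-03, -5.98676181e-06]), 'tool_pos': array([ 0.25625388, -0.62372825,  0.23003833]), 'tcp_rot': array([-3.08005204e+00, -6.08005664e-01,  5.60943114e-04]), 'wrist_force': array([ 0.2895773 , -0.62785522, -0.5354443 ]), 'torque': array([-0.00051477, -0.00349887, -0.00769366]), 'grip_force': 0.0, 'width': 0.9973497212938106}
```

View pics/top0.png

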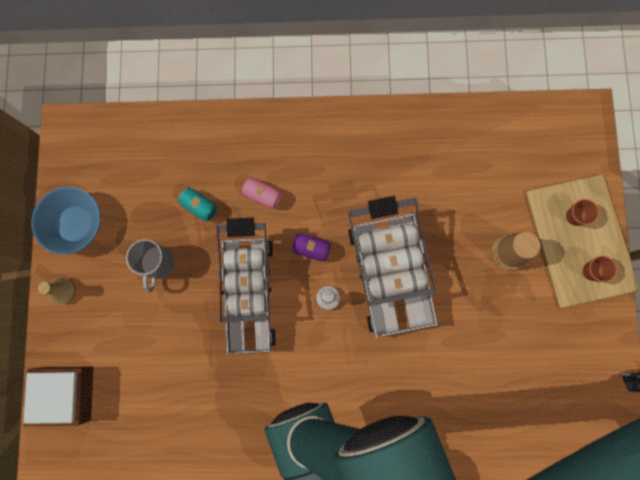

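View pics/side0.png

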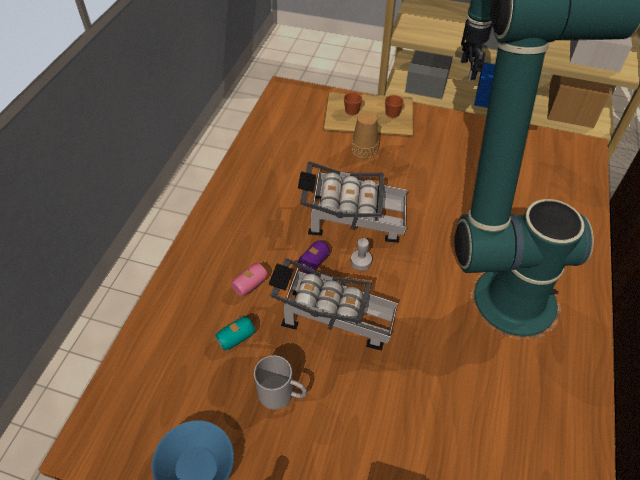

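The top view shows two dispensers: the left one (pad ~(240,227), cans ~(244,280)) has a narrow chute with short cans. The right one (pad ~(383,207), cans ~(394,262)) is wider, with tall cans. The left fits "short". The pink (262,193), turquoise (197,204) and purple (312,247) cans are look-alikes to leave alone. In the side view the short one is the nearer, with its pad at (281,277).

```bash
cat > m.py <<'E'
from h import *
def blob(c,box,th=45):
    x0,y0,x1,y1=box; g=c['color'][y0:y1,x0:x1].max(2)
    m=cv2.morphologyEx((g<th).astype(np.uint8),cv2.MORPH_OPEN,np.ones((6,6)))
    n,l,s,ce=cv2.connectedComponentsWithStats(m); i=1+np.argmax(s[1:,4])
    r=cv2.minAreaRect(np.argwhere(l==i)[:,::-1].astype(np.float32))
    return ce[i]+[x0,y0],s[i],r
def tri(a,ua,b,ub):
    o1,d1=ray(a,ua);o2,d2=ray(b,ub)
    s=np.linalg.lstsq(np.c_[d1,-d2],o2-o1,rcond=None)[0]
    p,q=o1+s[0]*d1,o2+s[1]*d2; return (p+q)/2,np.linalg.norm(p-q)
E
python3 - <<'E'
from m import *
t=load('top0.png');s=load('side0.png')
for bt,bs in (((218,210,265,245),(262,255,300,295)),((360,190,405,222),(290,165,322,198))):
    a=blob(t,bt);b=blob(s,bs);print(a,b,tri(t,a[0],s,b[0]),onz(t,a[0],.134))
# white can mask centroids/axis in top
im=t['color']
for b in ((218,240,275,325),(350,215,440,305)):
    x0,y0,x1,y1=b;g=im[y0:y1,x0:x1]
    hsv=cv2.cvtColor(g,cv2.COLOR_BGR2HSV);m=((hsv[...,2]>190)&(hsv[...,1]<50)).astype(np.uint8)
    n,l,st,ce=cv2.connectedComponentsWithStats(m);print([(ce[i]+[x0,y0],st[i,4]) for i in range(1,n) if st[i,4]>60])
A=cv2.resize(im[205:360,195:295],(400,600),interpolation=cv2.INTER_CUBIC)
B=cv2.resize(s['color'][250:355,260:405],(400,290),interpolation=cv2.INTER_CUBIC)
cv2.imwrite('pics/crop.png',np.hstack([A,np.vstack([B,np.zeros((310,400,3),np.uint8)])]))
E
```

```text
(array([241.36803874, 227.88861985]), array([ 11,  10,  26,  17, 413], dtype=int32), ((23.5, 18.0), (16.0, 25.0), 90.0)) (array([281.80952381, 277.63492063]), array([ 10,  12,  21,  23, 378], dtype=int32), ((19.78767204284668, 22.232877731323242), (17.79025650024414, 23.525270462036133), 20.556045532226562)) (array([0.57614324, 0.19427901, 0.12595854]), np.float64(0.0009575793032107489)) [0.57411474 0.19290671 0.134     ]
(array([383.93990385, 207.98557692]), array([ 11,   9,  27,  19, 416], dtype=int32), ((24.076923370361328, 17.884614944458008), (16.277639389038086, 26.867910385131836), 78.69007110595703)) (array([307.68379447, 182.39130435]), array([ 10,   9,  16,  18, 253], dtype=int32), ((17.5, 17.5), (17.0, 15.0), 90.0)) (array([ 0.61518459, -0.13438422,  0.12493644]), np.float64(0.0006115263397118084)) [ 0.6128498  -0.13349492  0.134     ]
[]
[]
```

View pics/crop.png

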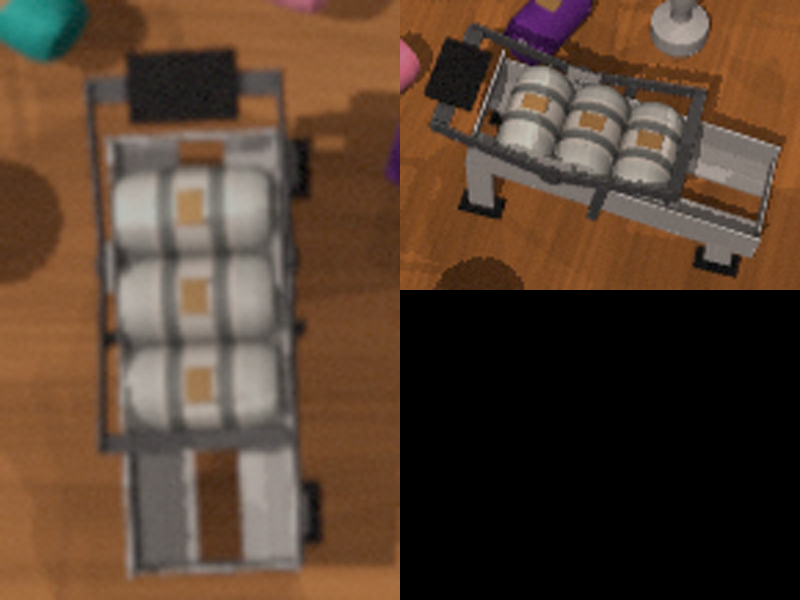

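The crop confirms it: the left dispenser is the narrow one, with three short cans (white, orange labels at crop (190,207), (193,296), (199,385)), a shut gate at the front and an empty lip. Its pad spans crop x 128–237, y 50–120, which is top-image centre ~(240.6,227).

```bash
python3 - <<'E'
from m import *
from scipy.spatial.transform import Rotation as Ro
t=load('top0.png');s=load('side0.png')
f=lambda u,v:(195+u/4-.4,205+v/155*0+v*155/600-.4)
P=[onz(t,f(u,v),z) for u,v,z in ((199,385,.0975),(193,296,.106),(190,207,.114),(182,86,.134),(215,570,.05))]
for p in P: print(p.round(4))
d=P[2]-P[0]; print('yaw cans',np.arctan2(d[1],d[0])); d=P[3]-P[0]; print('yaw can-pad',np.arctan2(d[1],d[0]))
# pad edges left-right slope from cross bar ends
a,b=onz(t,f(97,88),.134),onz(t,f(276,84),.134); print('bar',a,b,np.arctan2(-(b-a)[0]*-1,(a-b)[1]), np.linalg.norm(a-b))
u=tri(t,f(182,86),s,(260+460/400*0+ (460-400)*145/400, 250+75*105/290)); print(u)
R=Ro.from_rotvec(monitor.read_state()['tcp_rot']); print(R.as_matrix().round(3))
for tgt in ([.577,.195,.235],): print(R.inv().apply(np.array(tgt)-monitor.read_state()['tool_pos'])*1e3)
E
```

```text
[0.4027 0.1912 0.0975]
[0.455  0.1935 0.106 ]
[0.5072 0.1942 0.114 ]
[0.5767 0.1958 0.134 ]
[0.2932 0.1888 0.05  ]
yaw cans 0.028360268892342975
yaw can-pad 0.026580202990701938
bar [0.57659284 0.24463286 0.134     ] [0.57663805 0.14196119 0.134     ] 0.0004403861721025193 0.10267167534636713
(array([0.576556  , 0.19622871, 0.13100448]), np.float64(0.0013812098039348256))
[[ 0.925  0.38  -0.001]
 [ 0.38  -0.925  0.002]
 [ 0.    -0.002 -1.   ]]
[ 607.79928476 -635.4415165    -3.57179471]
```

Emit:
jog_arm --commands '[{"travel": [20, -20, -5], "claw": 255}, {"travel": [34, -35, 0], "claw": 255}, {"travel": [34, -35, 0], "claw": 255}, {"travel": [34, -35, 0], "claw": 255}, {"travel": [34, -35, 0], "claw": 255}]'

```text
$.commands[0]: bad value
```

Emit:
jog_arm --commands '[{"travel": [34, -35, 0], "claw": 255}, {"travel": [34, -35, 0], "claw": 255}, {"travel": [34, -35, 0], "claw": 255}, {"travel": [34, -35, 0], "claw": 255}, {"travel": [34, -35, 0], "claw": 255}]'

```text
$.commands[0]: bad value
```

Emit:
jog_arm --commands '[{"travel": [34, -35, 0], "claw": 255}, {"travel": [34, -35, 0], "claw": 255}, {"travel": [34, -35, 0], "claw": 255}, {"travel": [34, -35, 0], "claw": 255}, {"travel": [20, -20, 0], "claw": 255}]'

```text
$.commands[0]: bad value
```

Emit:
jog_arm --commands '[{"rot": [0, 0, 7], "claw": 255}, {"rot": [0, 0, 7], "claw": 255}, {"rot": [0, 0, 7], "claw": 255}, {"claw": 255}, {"claw": 255}]'

```text
$.commands[0]: bad value
```

```bash
python3 - <<'E'
from h import *
from scipy.spatial.transform import Rotation as Ro
s=monitor.read_state();R=Ro.from_rotvec(s['tcp_rot']);print(s['tool_pos'],R.as_matrix().round(3),s['wrist_force'],s['width'],s['q'].round(2))
print(R.inv().apply(np.array([.578,.196,.160])-s['tool_pos'])*1e3)
E
```

```text
[ 0.25625388 -0.62372825  0.23003833] [[ 0.925  0.38  -0.001]
 [ 0.38  -0.925  0.002]
 [ 0.    -0.002 -1.   ]] [ 0.2895773  -0.62785522 -0.5354443 ] 0.9973497212938106 [-1.22  0.26  1.61 -0.    1.27 -0.04]
[ 609.10000797 -635.82653826   71.42927113]
```

All three fields seem to be required in every row.

Emit:
jog_arm --commands '[{"travel": [20, -20, -5], "rot": [0, 0, 0], "claw": 255}, {"travel": [34, -35, 0], "rot": [0, 0, 0], "claw": 255}, {"travel": [34, -35, 0], "rot": [0, 0, 0], "claw": 255}, {"travel": [34, -35, 0], "rot": [0, 0, 0], "claw": 255}, {"travel": [34, -35, 0], "rot": [0, 0, 0], "claw": 255}]'

```text
time: 0.6
tool_pos: [0.3401, -0.415, 0.2357]
tcp_rot: [-3.081, -0.607, 0.0]
wrist_force: [2.3, 0.3, -0.7]
width: 0.147
grip_force: 0.0
```

Emit:
jog_arm --commands '[{"travel": [34, -35, 0], "rot": [0, 0, 0], "claw": 255}, {"travel": [34, -35, 0], "rot": [0, 0, 0], "claw": 255}, {"travel": [34, -35, 0], "rot": [0, 0, 0], "claw": 255}, {"travel": [34, -35, 0], "rot": [0, 0, 0], "claw": 255}, {"travel": [34, -35, 0], "rot": [0, 0, 0], "claw": 255}]'

```text
time: 1.1
tool_pos: [0.4308, -0.1886, 0.236]
tcp_rot: [-3.082, -0.608, 0.0]
wrist_force: [0.6, -0.2, 1.0]
width: -0.001
grip_force: 0.0
```

Emit:
jog_arm --commands '[{"travel": [34, -35, 0], "rot": [0, 0, 0], "claw": 255}, {"travel": [34, -35, 0], "rot": [0, 0, 0], "claw": 255}, {"travel": [34, -35, 0], "rot": [0, 0, 0], "claw": 255}, {"travel": [34, -35, 0], "rot": [0, 0, 0], "claw": 255}, {"travel": [20, -20, 0], "rot": [0, 0, 0], "claw": 255}]'

```text
time: 1.6
tool_pos: [0.5146, 0.0199, 0.2359]
tcp_rot: [-3.08, -0.612, 0.0]
wrist_force: [-0.0, 0.1, -0.5]
width: 0.001
grip_force: 0.0
```

Emit:
jog_arm --commands '[{"travel": [0, 0, 0], "rot": [0, 0, 7], "claw": 255}, {"travel": [0, 0, 0], "rot": [0, 0, 7], "claw": 255}, {"travel": [0, 0, 0], "rot": [0, 0, 7], "claw": 255}, {"travel": [0, 0, 0], "rot": [0, 0, 0], "claw": 255}, {"travel": [0, 0, 0], "rot": [0, 0, 0], "claw": 255}]'

```text
time: 2.1
tool_pos: [0.514, 0.0167, 0.2359]
tcp_rot: [-3.141, -0.041, 0.001]
wrist_force: [-0.9, 0.1, -0.6]
width: -0.0
grip_force: 0.0
```

```bash
python3 - <<'E'
from h import *
from scipy.spatial.transform import Rotation as Ro
s=monitor.read_state();R=Ro.from_rotvec(s['tcp_rot']);print(s['time'],s['tool_pos'],R.as_matrix().round(3),s['wrist_force'],s['width'],s['q'].round(2))
print(R.inv().apply(np.array([.578,.196,.160])-s['tool_pos'])*1e3)
E
```

```text
2.1 [0.51395497 0.01667866 0.23592324] [[ 1.     0.026 -0.001]
 [ 0.026 -1.     0.   ]
 [-0.001 -0.    -1.   ]] [-0.94814548  0.12652358 -0.59140585] -0.0004276897159424468 [-0.02 -0.05  1.94  0.    1.25  1.53]
[  68.76150058 -177.58343559   75.88296957]
```

Emit:
jog_arm --commands '[{"travel": [17, -44, 0], "rot": [0, 0, 0], "claw": 255}, {"travel": [17, -44, 0], "rot": [0, 0, 0], "claw": 255}, {"travel": [17, -45, 0], "rot": [0, 0, 0], "claw": 255}, {"travel": [18, -45, 10], "rot": [0, 0, 0], "claw": 255}, {"travel": [0, 0, 40], "rot": [0, 0, 0], "claw": 255}]'

```text
time: 2.6
tool_pos: [0.5846, 0.2025, 0.1913]
tcp_rot: [-3.135, -0.046, -0.019]
wrist_force: [0.4, -0.8, 0.6]
width: -0.002
grip_force: 0.0
```

```bash
python3 - <<'E'
from h import *
a=snap('side','s1.png');b=snap('wrist','w1.png');c=snap('top','t1.png')
A=cv2.resize(a['color'][190:360,220:420],(400,340),interpolation=cv2.INTER_CUBIC)
B=cv2.resize(b['color'],(400,300));C=cv2.resize(c['color'][190:360,180:380],(400,340))
cv2.imwrite('pics/c1.png',np.hstack([A,np.vstack([B,np.zeros((40,400,3),np.uint8)])]))
s=monitor.read_state();print(s['tool_pos'],s['wrist_force'],s['time']); print(proj(a,[s['tool_pos'],s['tool_pos']*[1,1,0]+[0,0,.131]]),proj(b,[s['tool_pos']*[1,1,0]+[0,0,.131]]))
E
```

```text
[0.57631542 0.19580116 0.18267228] [ 0.15025358 -0.20828433  0.20140889] 2.75
[[280.60628845 264.27335535]
 [281.62817296 276.96349527]] [[324.84854526 266.32431865]]
```

View pics/c1.png

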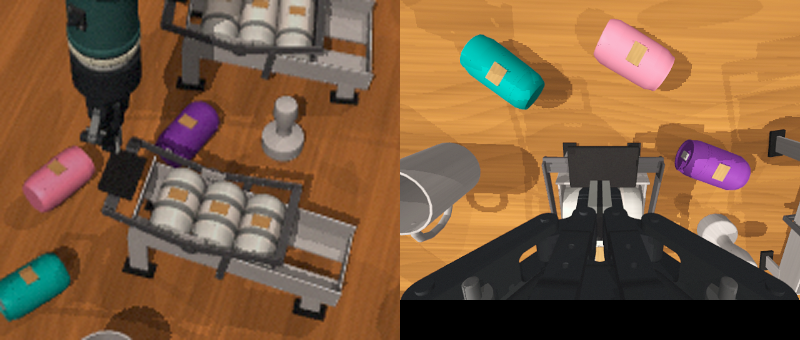

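The side crop shows the shut fingertips directly above the pad (crop ~(120,175)). In the wrist view the tips are centred on the pad (crop ~(601,180)), and all the cans are clear. I'm going down to the pad.

Emit:
jog_arm --commands '[{"travel": [0, 0, 20], "rot": [0, 0, 0], "claw": 255}, {"travel": [0, 0, 15], "rot": [0, 0, 0], "claw": 255}, {"travel": [0, 0, 8], "rot": [0, 0, 0], "claw": 255}, {"travel": [0, 0, 6], "rot": [0, 0, 0], "claw": 255}, {"travel": [0, 0, 3], "rot": [0, 0, 0], "claw": 255}]'

```text
time: 3.25
tool_pos: [0.5796, 0.1957, 0.1348]
tcp_rot: [3.141, 0.036, 0.002]
wrist_force: [0.0, -0.9, 2.8]
width: 0.0
grip_force: 1.3
```

Emit:
jog_arm --commands '[{"travel": [2, 0, 7], "rot": [0, 0, 0], "claw": 255}, {"travel": [3, 0, 8], "rot": [0, 0, 0], "claw": 255}, {"travel": [2, 0, 8], "rot": [0, 0, 0], "claw": 255}, {"travel": [1, 0, 8], "rot": [0, 0, 0], "claw": 255}, {"travel": [0, 0, 3], "rot": [0, 0, 0], "claw": 255}]'

```text
time: 3.75
tool_pos: [0.5879, 0.1964, 0.0996]
tcp_rot: [3.141, 0.037, 0.002]
wrist_force: [1.1, -2.3, 3.7]
width: 0.0
grip_force: 2.3
```

Emit:
jog_arm --commands '[{"travel": [0, 0, 3], "rot": [0, 0, 0], "claw": 255}, {"travel": [0, 0, 2], "rot": [0, 0, 0], "claw": 255}, {"travel": [0, 0, 2], "rot": [0, 0, 0], "claw": 255}, {"travel": [0, 0, 0], "rot": [0, 0, 0], "claw": 255}, {"travel": [0, 0, 0], "rot": [0, 0, 0], "claw": 255}]'

```text
time: 4.25
tool_pos: [0.5882, 0.1964, 0.0949]
tcp_rot: [-3.141, -0.037, -0.004]
wrist_force: [1.2, -3.4, 8.5]
width: -0.002
grip_force: 4.4
```

```bash
python3 - <<'E'
from h import *
a=snap('side','s2.png')
cv2.imwrite('pics/c2.png',cv2.resize(a['color'][230:360,250:410],(640,520),interpolation=cv2.INTER_CUBIC))
s=monitor.read_state();print(s['tool_pos'],s['wrist_force'],s['time'])
E
```

```text
[0.58820083 0.19639627 0.0949363 ] [ 0.54641114 -4.96296982  7.37011444] 4.3
```

View pics/c2.png

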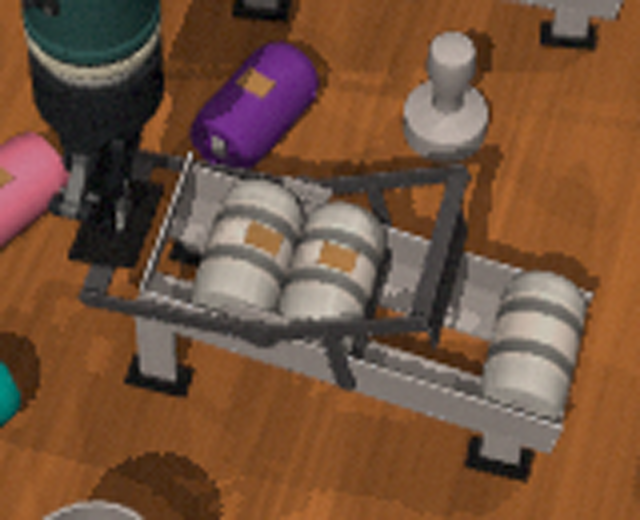

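The gate is up (crop ~(440,250)), the front can is at the lip (~(535,340)), and the other two are held back (~(245,245), (335,265)). I'm letting the rocker up along the arc.

Emit:
jog_arm --commands '[{"travel": [0, 0, -10], "rot": [0, 0, 0], "claw": 255}, {"travel": [-1, 0, -11], "rot": [0, 0, 0], "claw": 255}, {"travel": [-3, 0, -11], "rot": [0, 0, 0], "claw": 255}, {"travel": [-4, 0, -12], "rot": [0, 0, 0], "claw": 255}, {"travel": [0, 0, -12], "rot": [0, 0, 0], "claw": 255}]'

```text
time: 4.8
tool_pos: [0.5776, 0.1966, 0.1497]
tcp_rot: [-3.141, -0.037, 0.003]
wrist_force: [-1.0, 0.2, -0.3]
width: -0.002
grip_force: 0.0
```

Emit:
jog_arm --commands '[{"travel": [0, 0, -20], "rot": [0, 0, 0], "claw": 255}, {"travel": [0, 0, -30], "rot": [0, 0, 0], "claw": 255}, {"travel": [0, 0, -20], "rot": [0, 0, 0], "claw": 255}, {"travel": [0, 0, 0], "rot": [0, 0, 0], "claw": 255}, {"travel": [0, 0, 0], "rot": [0, 0, 0], "claw": 255}]'

```text
time: 5.3
tool_pos: [0.5788, 0.1965, 0.2192]
tcp_rot: [-3.141, -0.037, -0.0]
wrist_force: [-0.4, -0.3, 0.1]
width: -0.0
grip_force: 0.0
```

Emit:
jog_arm --commands '[{"travel": [0, 0, 0], "rot": [0, 0, 0], "claw": 255}, {"travel": [0, 0, 0], "rot": [0, 0, 0], "claw": 255}, {"travel": [0, 0, 0], "rot": [0, 0, 0], "claw": 255}, {"travel": [0, 0, 0], "rot": [0, 0, 0], "claw": 255}, {"travel": [0, 0, 0], "rot": [0, 0, 0], "claw": 255}]'

```text
time: 5.8
tool_pos: [0.5789, 0.1962, 0.2188]
tcp_rot: [3.141, 0.036, -0.001]
wrist_force: [-0.3, 0.1, 0.0]
width: -0.001
grip_force: 0.0
```

```bash
python3 - <<'E'
from h import *
a=snap('side','s3.png')
cv2.imwrite('pics/c3.png',cv2.resize(a['color'][230:360,250:410],(640,520),interpolation=cv2.INTER_CUBIC))
s=monitor.read_state();print(s['tool_pos'],s['wrist_force'],s['time'])
E
```

```text
[0.57898795 0.19620236 0.21899733] [-0.12020381  0.18527967 -0.48737498] 5.85
```

View pics/c3.png

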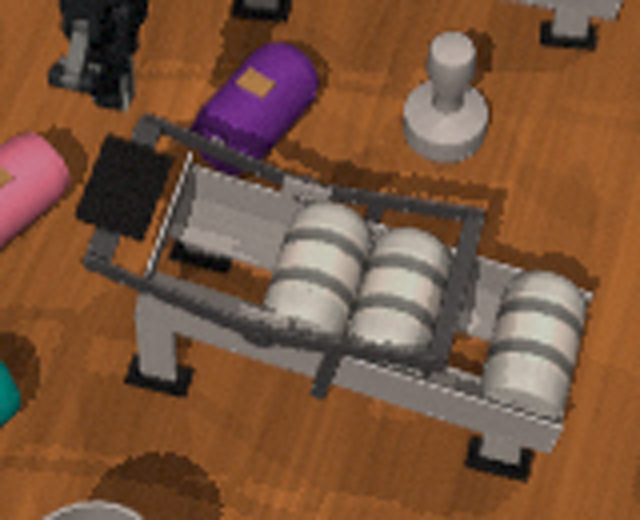

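The rocker is back at rest with the gate shut (crop ~(460,290)). The next can is at the gate (~(400,290)), one can is at the lip (~(535,340)), and the gripper is clear.

```bash
python3 -c "
from workcell import workorder
print(workorder.finish_job())"
```

```text
the job is handed in; nothing more can be done
None
```

One short can was issued to the front lip, the rocker came fully back up with the next can at the shut gate, and nothing but the short pad was touched; the job was handed in after about 6 s of robot time.

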